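# Fingertip check of a re-felted xylophone

## Task

The xylophone has just had new felt: check that all its bars are springy by running the closed fingertips lightly across the row, from the longest bar to the shortest, so that every bar in turn visibly dips under them. Then lift the hand clear so that all the bars spring back up. Do not press hard, do not lift the xylophone or push it out of its place, and leave the other things on the bench alone.

Things in the scene. Friction and masses are not known exactly. Their poses are not given: they have to be found in the camera images.
- xylophone: a small xylophone standing loose on rubber feet (1.5 to 2.1 kg): six pale hardwood bars side by side on a darker wooden frame, 254 mm along its x, 150 mm across at the long-bar end, 90 mm at the other (bars overhang), 36 mm high without bars. Origin at bench level under the middle of the row; its x runs along the row from the longest bar to the shortest, z up.
- bar1_top (a point): middle of the top face of bar 1 (longest bar): bar 170 mm long (along the xylophone's y), 30 mm wide, 14 mm thick, crowned (middle 14 mm flat, then sloping down 3.5 mm to the long edges); its top is 52 mm above the bench at rest; bars are 34 mm apart centre to centre, 4 mm gaps
- bar1 (a joint): how far bar 1 is pressed down into its springy felt, m: 0 at rest, 0.008 at most; about 0.6 N to start it, then 0.7 N per mm; springs back when released
- bar2_top (a point): middle of the top face of bar 2 (second): bar 156 mm long (along the xylophone's y), 30 mm wide, 14 mm thick, crowned (middle 14 mm flat, then sloping down 3.5 mm to the long edges); its top is 52 mm above the bench at rest; bars are 34 mm apart centre to centre, 4 mm gaps
- bar2 (a joint): how far bar 2 is pressed down into its springy felt, m: 0 at rest, 0.008 at most; about 0.6 N to start it, then 0.7 N per mm; springs back when released
- bar3_top (a point): middle of the top face of bar 3 (third): bar 142 mm long (along the xylophone's y), 30 mm wide, 14 mm thick, crowned (middle 14 mm flat, then sloping down 3.5 mm to the long edges); its top is 52 mm above the bench at rest; bars are 34 mm apart centre to centre, 4 mm gaps
- bar3 (a joint): how far bar 3 is pressed down into its springy felt, m: 0 at rest, 0.008 at most; about 0.6 N to start it, then 0.7 N per mm; springs back when released
- bar4_top (a point): middle of the top face of bar 4 (fourth): bar 128 mm long (along the xylophone's y), 30 mm wide, 14 mm thick, crowned (middle 14 mm flat, then sloping down 3.5 mm to the long edges); its top is 52 mm above the bench at rest; bars are 34 mm apart centre to centre, 4 mm gaps
- bar4 (a joint): how far bar 4 is pressed down into its springy felt, m: 0 at rest, 0.008 at most; about 0.6 N to start it, then 0.7 N per mm; springs back when released
- bar5_top (a point): middle of the top face of bar 5 (fifth): bar 114 mm long (along the xylophone's y), 30 mm wide, 14 mm thick, crowned (middle 14 mm flat, then sloping down 3.5 mm to the long edges); its top is 52 mm above the bench at rest; bars are 34 mm apart centre to centre, 4 mm gaps
- bar5 (a joint): how far bar 5 is pressed down into its springy felt, m: 0 at rest, 0.008 at most; about 0.6 N to start it, then 0.7 N per mm; springs back when released
- bar6_top (a point): middle of the top face of bar 6 (shortest bar): bar 100 mm long (along the xylophone's y), 30 mm wide, 14 mm thick, crowned (middle 14 mm flat, then sloping down 3.5 mm to the long edges); its top is 52 mm above the bench at rest; bars are 34 mm apart centre to centre, 4 mm gaps
- bar6 (a joint): how far bar 6 is pressed down into its springy felt, m: 0 at rest, 0.008 at most; about 0.6 N to start it, then 0.7 N per mm; springs back when released
- mallet: bystander: a loose xylophone mallet, 212 mm long and up to 34 mm wide, 24 mm high, lying beside the bars; origin under its middle, handle to its -x, rubber head at its +x end
- spare_bar: bystander: a loose spare bar, flat-topped pale hardwood 130 x 30 x 14 mm, lying on the bench next to the xylophone (it is not one of the six); origin under its centre, long axis x
- felt_cup: bystander: an open aluminium cup, 48 mm across the rim, 35 mm high, standing near the short-bar end of the xylophone; origin under its centre
- glue: bystander: a yellow glue bottle, 54 mm across, 130 mm high; origin under its centre
- brush_tin: bystander: a steel tin 72 mm across and 90 mm high full of brushes that reach 181 mm; origin under its centre
- screwdriver: bystander: a screwdriver, 200 mm long, lying on the bench, handle to its -x; origin under its middle
- oil_jar: bystander: an amber jar with black lid, 60 mm across, 60 mm high; origin under its centre

How it is judged:
On the way, in this order (a step that is already met when the one before it is completed fails the run):
1. bar 1 (longest) is dipped more than 1 mm by the fingers (value of joint bar1 above 0.001 m and contact force between the fingers and xylophone above 0.2 N), for 0.05 s.
2. bar 2 (next in the row) is dipped more than 1 mm by the fingers (value of joint bar2 above 0.001 m and contact force between the fingers and xylophone above 0.2 N), for 0.05 s.
3. bar 3 (next in the row) is dipped more than 1 mm by the fingers (value of joint bar3 above 0.001 m and contact force between the fingers and xylophone above 0.2 N), for 0.05 s.
4. bar 4 (next in the row) is dipped more than 1 mm by the fingers (value of joint bar4 above 0.001 m and contact force between the fingers and xylophone above 0.2 N), for 0.05 s.
5. bar 5 (next in the row) is dipped more than 1 mm by the fingers (value of joint bar5 above 0.001 m and contact force between the fingers and xylophone above 0.2 N), for 0.05 s.
6. bar 6 (shortest) is dipped more than 1 mm by the fingers (value of joint bar6 above 0.001 m and contact force between the fingers and xylophone above 0.2 N), for 0.05 s.
At the end, for the whole second after the job is handed in: All six bars have sprung back up (within 0.6 mm), the xylophone stands at rest on the bench within 20 mm of where it was, and every bystander is within 20 mm of its place (value of joint each of bar1, bar2, bar3, bar4, bar5, bar6 below 0.0006 m and distance of each of xylophone, mallet, spare_bar, felt_cup, glue, brush_tin, screwdriver, oil_jar from where it was at the start of the episode below 0.02 m and height (world z) of xylophone below 0.006 m and linear speed of xylophone below 0.02 m/s); the robot touches nothing.
It fails at once if the fingers press the xylophone harder than 15 N (contact force between the fingers and xylophone above 15 N).
It fails at once if the xylophone is lifted off the bench (10 mm) or tipped (height (world z) of xylophone above 0.01 m or angle between xylophone's own z axis and vertical above 0.1 rad).
It fails at once if the xylophone is pushed more than 20 mm from its place (distance of xylophone from where it was at the start of the episode above 0.02 m).
It fails at once if a bystander is moved more than 20 mm, lifted or knocked over (distance of any of mallet, spare_bar, felt_cup, glue, brush_tin, screwdriver, oil_jar from where it was at the start of the episode above 0.02 m or angle between any of felt_cup, glue, brush_tin, oil_jar's own z axis and vertical above 0.4 rad).
It also fails if it takes over 40 s, if anything falls off the work surface, if the arm or the gripper's body presses on something with over 40 N, if the wrist force passes 120 N, or if a joint passes its speed limit or range.

## Robot

A 6-joint arm with a two-finger parallel gripper is mounted at the origin on the work surface. World frame = base frame: x ahead of the robot, y to its left, z up, the work surface at z = 0. Lengths are in m, angles in rad, forces in N, time in s.
With the tool pointing down it reaches from about 0.375 to 0.975 m from the base axis. Payload 3.8 kg.
Tool frame: the origin (TCP) lies on the mounting face of the last link; the fingertips stand 173 mm ahead of it and the grasp point (between the pads) lies 155 mm ahead of it; z points along the fingers, y is the line along which they close (so a half turn about z gives the same grasp; the last joint's range is limited). The gripper opens to 85 mm and grips with 20 to 120 N. Pads are 22 mm wide; open, the fingers measure 114 mm over their backs; the gripper's body (76 mm by 85 mm) begins 54 mm behind the grasp point. The pads swing forward as they close: fully open they stand 13 mm farther back than shut.
Start: joints at [-1.199, 0.264, 1.604, -0, 1.274, -0.037], TCP at [0.268, -0.619, 0.405] pointing down, gripper open.
Joint ranges: [-2.63, 2.63], [-0.94, 2.18], [0.31, 2.57], [-1.31, 4.45], [0, 2.66], [-2.55, 2.55]. Speed limits (rad/s): [2.57, 2.57, 3.14, 3.14, 3.14, 3.14].

## Interface

Orientations are given as a rotation vector (axis times angle).
In Python, from workcell import bot gives the robot as it stands.
- The arm moves only by the tool drive_tool, never from a script. Its argument "increments" is a list of rows, each an object with "delta_pos": the shift along the tool's x, y, z in mm, a list of three; "turn": the turn about the tool's z in rad; "jaw": the opening, from -1 (shut) to 1 (fully open). A call has 1 to 8 rows; each row shifts and turns the commanded pose from where the row before left it, along the tool's axes as they then stand; what a row does not reach is not made up. A row lasts 1/12 s, in which the tool goes at most 41.7 mm and 7.16 degrees, less where a joint would pass 70% of its speed; a pose out of reach is approached as far as the arm can. A call is refused whole if a number of a shift passes 41.7 or a number of a turn 0.125, either way. A call with a gripper value outside its range is refused whole. The fingers move at their own pace and stop on an object; "grip_force" is the grip in N (left out, the last holds). Time passes only in rows, so rows that do not move let the fingers close. It gives the time, the measured TCP pose, the force, the opening and the grip force at its end, in the units of the state.
- bot.read_state(): the state, without advancing time (a new reading comes with each control period).
- bot.read_camera(name): name is "scene" or "top"; returns a dict with "pixels" (400x640x3 uint8, red, green, blue), "fovy" (degrees; the focal length in pixels is half the picture's height over the tangent of half this angle, whatever the lens; pixels are square), "cx", "cy" (the principal point, pixels), "camera_from_world" (4x4, takes a point from world to camera coordinates). Camera axes: x right, y down, z forward; pixel columns grow to the right and rows downward; lengths in m; the calibration is good to about 2 mm. A picture is of the moment at which its call begins. There is no depth.
- bot.finish_job(): hands the job in; it is judged then, once.
The state is a dict: "time": time; "q": joint angles; "joint_vel": joint speeds; "joint_torque": joint torques, N m; "tool_pos": TCP position; "tcp_rot": TCP orientation; "wrist_force": force on the tool from outside, world axes, zero at the start; "torque": the same for the moment, N m; "width": opening from 0.0 (shut) to 1.0 (fully open); "grip_force": force on a finger pad.
Only numpy, scipy, OpenCV 4.12 (cv2) and the standard library are available. Lean on these libraries where they do the work, as an engineer would, in place of code of your own. Each camera call takes 0.05 s, during which the arm holds its last target. There are 200 camera calls.

## Working session

There is one attempt and no reset: what is moved stays moved. The work goes in short steps, Python scripts to look and compute and a tool call to move; the robot and the scene stay as the last step left them, time stands still between calls to the robot, and variables do not carry over. Pictures are saved under pics/ and viewed, at most 10 in all, crops included, and the job is handed in when it is done.

Besides the shell and the picture viewer there is one more tool, called after ">>>" by a JSON object that holds its "op" and its "data". drive_tool: Moves the arm, as the interface text tells. Its arguments: {"type":"object","properties":{"increments":{"type":"array"},"grip_force":{"type":"number"}},"required":["increments"]}

```bash
mkdir -p pics; cat > h.py <<'E'
import numpy as np,cv2
from workcell import bot
def ray(c,u,v,z):
    f=200/np.tan(np.radians(c['fovy'])/2);M=np.array(c['camera_from_world']);R=M[:3,:3];o=-R.T@M[:3,3]
    d=R.T@np.array([(u-c['cx'])/f,(v-c['cy'])/f,1]);return o+d*(z-o[2])/d[2]
def proj(c,p):
    f=200/np.tan(np.radians(c['fovy'])/2);M=np.array(c['camera_from_world']);q=M[:3,:3]@np.array(p)+M[:3,3]
    return c['cx']+f*q[0]/q[2],c['cy']+f*q[1]/q[2]
E
python3 - <<'E'
from h import *
import pickle
for n in('top','scene'):
    c=bot.read_camera(n);cv2.imwrite(f'pics/{n}0.png',np.array(c['pixels'])[:,:,::-1]);pickle.dump(c,open(n+'.pkl','wb'))
    print(n,c['fovy'],c['cx'],c['cy'],np.round(c['camera_from_world'],3))
s=bot.read_state();print(s)
E
```

```text
top 47.99150378276656 316.19863777797207 196.73710783274942 [[ 0.014 -1.     0.006 -0.012]
 [-0.997 -0.014 -0.075  0.554]
 [ 0.075 -0.005 -0.997  1.424]
 [ 0.     0.     0.     1.   ]]
scene 43.55793730265298 323.17589155098966 201.0162594669147 [[-0.685  0.729 -0.01   0.36 ]
 [ 0.54   0.498 -0.679 -0.233]
 [-0.49  -0.47  -0.734  1.882]
 [ 0.     0.     0.     1.   ]]
{'time': 0.1, 'q': array([-1.19893334e+00,  2.64710447e-01,  1.60524911e+00,  2.80798893e-05,
        1.27370155e+00, -3.69108579e-02]), 'joint_vel': array([ 0.00030956,  0.00047793, -0.00439282,  0.0010461 , -0.00048546,
        0.00091985]), 'joint_torque': array([ 1.39583885e-04, -5.16706431e+01, -3.68590128e+01, -8.68367948e-06,
        6.26335881e-03, -7.33371166e-06]), 'tool_pos': array([ 0.26818609, -0.61910108,  0.40345786]), 'tcp_rot': array([-3.07420344e+00, -6.37211718e-01,  4.99713780e-04]), 'wrist_force': array([-0.62709133,  0.87803163, -0.55694655]), 'torque': array([0.02945404, 0.02087314, 0.03366118]), 'grip_force': 0.0, 'width': 0.9992561716293209}
```

View pics/top0.png

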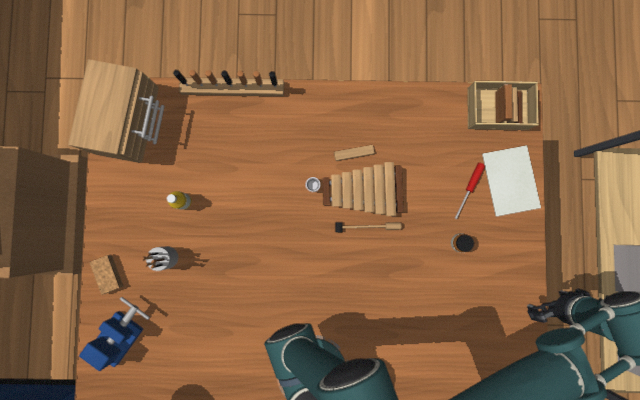

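View pics/scene0.png

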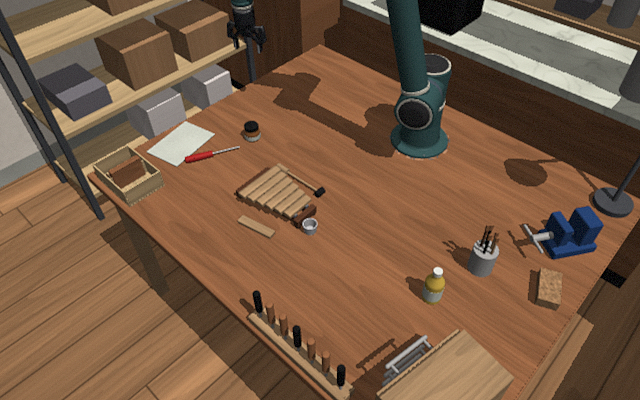

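The top picture shows the xylophone with its longest bar at about (390,189) and its shortest at (336,191). The cup is at (313,185), the mallet at (368,227) and the spare bar at (355,153). The row therefore runs roughly along world +y. Next I'll segment the bars.

```bash
python3 - <<'E'
from h import *
import pickle
c=pickle.load(open('top.pkl','rb'));im=np.array(c['pixels'])
hsv=cv2.cvtColor(im,cv2.COLOR_RGB2HSV)
x0,y0,x1,y1=322,158,412,222
print(hsv[189,325:410].tolist()[::2])
m=((hsv[...,2]>165)&(hsv[...,1]<135)).astype(np.uint8)*255
M=np.zeros_like(m);M[y0:y1,x0:x1]=m[y0:y1,x0:x1]
n,l,st,ce=cv2.connectedComponentsWithStats(M,connectivity=4)
for i in range(1,n):
    if st[i,4]>30:
        pts=np.argwhere(l==i)[:,::-1].astype(np.float32);r=cv2.minAreaRect(pts)
        print(st[i],ce[i].round(1),r,ray(c,*r[0],.052).round(4))
a=cv2.resize(im[140:240,300:420],None,fx=5,fy=5,interpolation=cv2.INTER_CUBIC)
b=cv2.cvtColor(cv2.resize(M[140:240,300:420],None,fx=5,fy=5,interpolation=0),cv2.COLOR_GRAY2RGB)
cv2.imwrite('pics/c1.png',cv2.resize(np.hstack([a,b]),(800,333))[:,:,::-1])
E
```

```text
[[11, 138, 105], [11, 153, 112], [13, 141, 83], [16, 116, 138], [16, 109, 196], [16, 108, 187], [16, 110, 185], [16, 111, 168], [14, 122, 125], [16, 111, 204], [16, 110, 187], [16, 109, 188], [16, 110, 179], [16, 109, 147], [16, 113, 178], [16, 112, 189], [16, 107, 186], [16, 111, 182], [15, 110, 163], [14, 122, 136], [15, 112, 200], [16, 110, 187], [16, 108, 187], [16, 110, 171], [14, 114, 130], [16, 113, 209], [16, 110, 190], [16, 110, 187], [17, 113, 180], [16, 111, 149], [15, 115, 164], [16, 109, 195], [16, 107, 188], [16, 109, 187], [16, 111, 166], [18, 121, 61], [11, 152, 106], [11, 137, 108], [11, 141, 101], [14, 160, 99], [13, 147, 99], [13, 144, 177], [13, 149, 176]]
[384 162  10  54 427] [389.  187.7] ((389.2132263183594, 188.4037628173828), (53.210601806640625, 8.296509742736816), 87.51044464111328) [ 0.5816 -0.2337  0.052 ]
[373 164  10  50 398] [378.3 187.7] ((377.4999694824219, 188.49998474121094), (48.99999237060547, 8.999998092651367), 90.0) [ 0.5808 -0.1967  0.052 ]
[352 167  20  46 677] [362.4 188.1] ((361.5, 189.5), (45.0, 19.0), 90.0) [ 0.5769 -0.1462  0.052 ]
[331 172  20  36 551] [340.9 188.9] ((340.5, 189.5), (35.0, 19.0), 90.0) [ 0.576 -0.08   0.052]
```

View pics/c1.png

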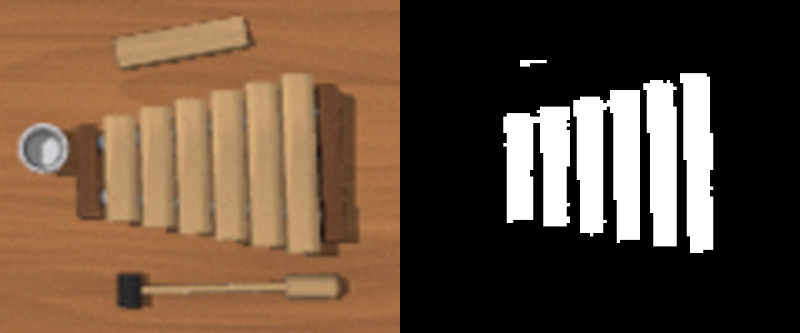

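The crop shows all six bars cleanly. Bar 1's centre is at about (390.3,188.6) and bar 6's at about (336.3,190.4), with the row tilted about 2°. I'll shut the fingers and turn the tool so its x axis lies along the row.

>>> {"op": "drive_tool", "data": {"increments": [{"delta_pos": [0, 0, 0], "turn": -0.12, "jaw": -1}, {"delta_pos": [0, 0, 0], "turn": -0.12, "jaw": -1}, {"delta_pos": [0, 0, 0], "turn": -0.12, "jaw": -1}, {"delta_pos": [0, 0, 0], "turn": -0.12, "jaw": -1}, {"delta_pos": [0, 0, 0], "turn": -0.12, "jaw": -1}, {"delta_pos": [0, 0, 0], "turn": -0.12, "jaw": -1}, {"delta_pos": [0, 0, 0], "turn": -0.12, "jaw": -1}, {"delta_pos": [0, 0, 0], "turn": -0.12, "jaw": -1}], "grip_force": 20}}

```text
time: 0.77
tool_pos: [0.2682, -0.6192, 0.4039]
tcp_rot: [-2.427, -1.993, -0.001]
wrist_force: [0.1, -0.5, -0.7]
width: 0.002
grip_force: 0.0
```

>>> {"op": "drive_tool", "data": {"increments": [{"delta_pos": [0, 0, 0], "turn": -0.12, "jaw": -1}, {"delta_pos": [0, 0, 0], "turn": -0.12, "jaw": -1}, {"delta_pos": [0, 0, 0], "turn": 0, "jaw": -1}, {"delta_pos": [0, 0, 0], "turn": 0, "jaw": -1}]}}

```text
time: 1.1
tool_pos: [0.2682, -0.6192, 0.4041]
tcp_rot: [-2.182, -2.259, -0.001]
wrist_force: [0.4, 0.5, -0.6]
width: 0.001
grip_force: 0.0
```

```bash
cat > w.py <<'E'
from h import *
import pickle
from scipy.spatial.transform import Rotation as Ro
c=pickle.load(open('top.pkl','rb'));b1=ray(c,390.3,188.6,.052);b6=ray(c,336.3,190.4,.052)
d=(b6-b1)/np.linalg.norm(b6-b1);mid=(b1+b6)/2
s=bot.read_state();R=Ro.from_rotvec(s['tcp_rot']).as_matrix();p=np.array(s['tool_pos'])
print('b1',b1.round(4),'b6',b6.round(4),'len',np.linalg.norm(b6-b1).round(4),'head',np.degrees(np.arctan2(d[1],d[0])).round(2))
print('t',s['time'],'tcp',p.round(4),'toolx head',np.degrees(np.arctan2(R[1,0],R[0,0])).round(2),'z',R[:,2].round(4),'F',np.round(s['wrist_force'],2),s['width'])
for i in range(6):
    t=mid+d*.034*(i-2.5);t[2]=.052+.173
    print('bar',i+1,'delta tool mm',(R.T@(t-p)*1000).round(1))
E
python3 w.py
```

```text
b1 [ 0.5811 -0.2371  0.052 ] b6 [ 0.5729 -0.0668  0.052 ] len 0.1705 head 92.73
t 1.1 tcp [ 0.2682 -0.6192  0.4041] toolx head 91.98 z [-4.e-04  1.e-03 -1.e+00] F [ 0.36  0.54 -0.6 ] 0.0006698195966337309
bar 1 delta tool mm [371.1 325.9 179.3]
bar 2 delta tool mm [405.1 325.5 179.4]
bar 3 delta tool mm [439.1 325.  179.4]
bar 4 delta tool mm [473.1 324.6 179.4]
bar 5 delta tool mm [507.1 324.1 179.5]
bar 6 delta tool mm [541.1 323.7 179.5]
```

>>> {"op": "drive_tool", "data": {"increments": [{"delta_pos": [15, 13, 0], "turn": 0, "jaw": -1}, {"delta_pos": [28, 25, 0], "turn": 0, "jaw": -1}, {"delta_pos": [28, 25, 0], "turn": 0, "jaw": -1}, {"delta_pos": [28, 25, 0], "turn": 0, "jaw": -1}, {"delta_pos": [28, 25, 0], "turn": 0, "jaw": -1}, {"delta_pos": [28, 25, 0], "turn": 0, "jaw": -1}, {"delta_pos": [28, 25, 0], "turn": 0, "jaw": -1}, {"delta_pos": [28, 25, 0], "turn": 0, "jaw": -1}]}}

```text
time: 1.77
tool_pos: [0.4489, -0.3998, 0.4046]
tcp_rot: [-2.183, -2.259, -0.0]
wrist_force: [0.7, -1.2, -0.0]
width: 0.003
grip_force: 0.0
```

>>> {"op": "drive_tool", "data": {"increments": [{"delta_pos": [28, 25, 0], "turn": 0, "jaw": -1}, {"delta_pos": [28, 25, 0], "turn": 0, "jaw": -1}, {"delta_pos": [28, 25, 0], "turn": 0, "jaw": -1}, {"delta_pos": [28, 25, 0], "turn": 0, "jaw": -1}, {"delta_pos": [28, 25, 0], "turn": 0, "jaw": -1}, {"delta_pos": [15, 13, 0], "turn": 0, "jaw": -1}, {"delta_pos": [0, 0, 0], "turn": 0, "jaw": -1}]}}

```text
time: 2.35
tool_pos: [0.5824, -0.2377, 0.4045]
tcp_rot: [-2.177, -2.264, -0.003]
wrist_force: [1.0, -0.4, -1.0]
width: -0.004
grip_force: 0.0
```

>>> {"op": "drive_tool", "data": {"increments": [{"delta_pos": [0, 0, 20], "turn": 0, "jaw": -1}, {"delta_pos": [0, 0, 30], "turn": 0, "jaw": -1}, {"delta_pos": [0, 0, 30], "turn": 0, "jaw": -1}, {"delta_pos": [0, 0, 30], "turn": 0, "jaw": -1}, {"delta_pos": [0, 0, 30], "turn": 0, "jaw": -1}, {"delta_pos": [0, 0, 10], "turn": 0, "jaw": -1}, {"delta_pos": [0, 0, 0], "turn": 0, "jaw": -1}, {"delta_pos": [0, 0, 0], "turn": 0, "jaw": -1}]}}

```text
time: 3.02
tool_pos: [0.58, -0.2418, 0.2548]
tcp_rot: [-2.18, -2.261, 0.001]
wrist_force: [0.6, -0.1, -0.0]
width: 0.002
grip_force: 0.0
```

```bash
python3 w.py; python3 - <<'E'
from h import *
c=bot.read_camera('scene');s=bot.read_state();u,v=map(int,proj(c,np.array(s['tool_pos'])-[0,0,.173]));print(u,v,s['time'])
im=np.array(c['pixels'])[140:250,215:345,::-1];cv2.imwrite('pics/s1.png',cv2.resize(im,None,fx=5,fy=5,interpolation=2))
E
```

```text
b1 [ 0.5811 -0.2371  0.052 ] b6 [ 0.5729 -0.0668  0.052 ] len 0.1705 head 92.73
t 3.0167 tcp [ 0.58   -0.2418  0.2548] toolx head 92.09 z [-8.e-04  2.e-04 -1.e+00] F [ 0.59 -0.13 -0.02] 0.0021195191102935675
bar 1 delta tool mm [ 4.8  1.3 29.8]
bar 2 delta tool mm [38.8  0.9 29.8]
bar 3 delta tool mm [72.8  0.5 29.8]
bar 4 delta tool mm [1.068e+02 1.000e-01 2.980e+01]
bar 5 delta tool mm [140.8  -0.3  29.8]
bar 6 delta tool mm [174.8  -0.7  29.8]
258 171 3.0667
```

View pics/s1.png

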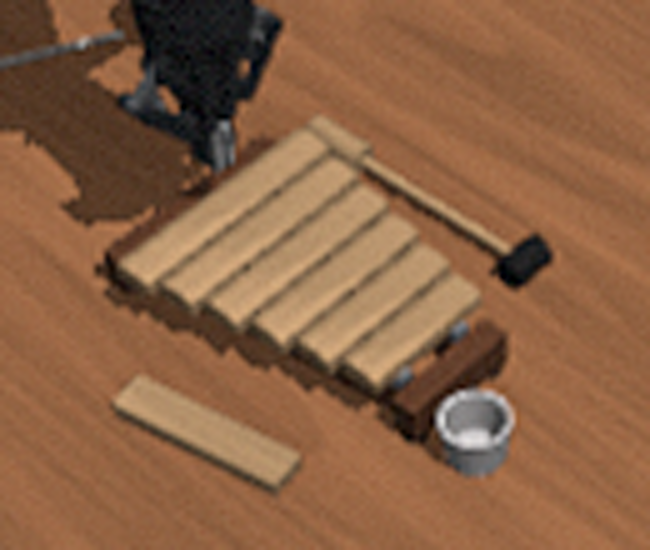

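The fingertips hang shut above bar 1, at about (222,160) in the crop, and everything else is undisturbed. Now I'll come down gently and feel for the bar.

>>> {"op": "drive_tool", "data": {"increments": [{"delta_pos": [1, 0, 8], "turn": 0, "jaw": -1}, {"delta_pos": [1, 0, 9], "turn": 0, "jaw": -1}, {"delta_pos": [0, 0, 6], "turn": 0, "jaw": -1}, {"delta_pos": [0, 0, 3], "turn": 0, "jaw": -1}, {"delta_pos": [0, 0, 2], "turn": 0, "jaw": -1}, {"delta_pos": [0, 0, 0], "turn": 0, "jaw": -1}, {"delta_pos": [0, 0, 0], "turn": 0, "jaw": -1}]}}

```text
time: 3.65
tool_pos: [0.5801, -0.2392, 0.2265]
tcp_rot: [-2.179, -2.263, 0.0]
wrist_force: [0.1, -0.7, 0.6]
width: -0.002
grip_force: 0.0
```

>>> {"op": "drive_tool", "data": {"increments": [{"delta_pos": [0, 0, 1], "turn": 0, "jaw": -1}, {"delta_pos": [0, 0, 1], "turn": 0, "jaw": -1}, {"delta_pos": [0, 0, 0], "turn": 0, "jaw": -1}, {"delta_pos": [0, 0, 0], "turn": 0, "jaw": -1}]}}

```text
time: 3.98
tool_pos: [0.5803, -0.2394, 0.225]
tcp_rot: [2.178, 2.263, 0.0]
wrist_force: [-0.7, -0.5, 1.6]
width: -0.005
grip_force: 0.4
```

>>> {"op": "drive_tool", "data": {"increments": [{"delta_pos": [0, 0, 1], "turn": 0, "jaw": -1}, {"delta_pos": [0, 0, 0], "turn": 0, "jaw": -1}, {"delta_pos": [0, 0, 0], "turn": 0, "jaw": -1}]}}

```text
time: 4.23
tool_pos: [0.5803, -0.2394, 0.224]
tcp_rot: [2.178, 2.263, 0.0]
wrist_force: [0.6, -0.8, 1.3]
width: -0.001
grip_force: 0.8
```

>>> {"op": "drive_tool", "data": {"increments": [{"delta_pos": [0, 0, 1], "turn": 0, "jaw": -1}, {"delta_pos": [0, 0, 0], "turn": 0, "jaw": -1}, {"delta_pos": [0, 0, 0], "turn": 0, "jaw": -1}]}}

```text
time: 4.48
tool_pos: [0.5803, -0.2394, 0.2229]
tcp_rot: [2.178, 2.263, 0.0]
wrist_force: [1.0, 0.7, 2.0]
width: -0.004
grip_force: 1.2
```

>>> {"op": "drive_tool", "data": {"increments": [{"delta_pos": [0, 0, 1], "turn": 0, "jaw": -1}, {"delta_pos": [0, 0, 0], "turn": 0, "jaw": -1}, {"delta_pos": [0, 0, 0], "turn": 0, "jaw": -1}]}}

```text
time: 4.73
tool_pos: [0.5803, -0.2394, 0.222]
tcp_rot: [2.178, 2.263, 0.0]
wrist_force: [0.2, -0.1, 3.2]
width: 0.001
grip_force: 1.5
```

```bash
python3 w.py|sed -n 2,3p
```

```text
t 4.7333 tcp [ 0.5803 -0.2394  0.222 ] toolx head 92.18 z [ 8.e-04 -3.e-04 -1.e+00] F [ 0.24 -0.07  3.18] 0.0007426758043896724
bar 1 delta tool mm [ 2.5  0.8 -3. ]
```

Contact came at TCP z≈0.225, and the dip is now about 3 mm at about 3 N. Now I'll sweep along the row.

>>> {"op": "drive_tool", "data": {"increments": [{"delta_pos": [3, 0, 0], "turn": 0, "jaw": -1}, {"delta_pos": [4, 0, 0], "turn": 0, "jaw": -1}, {"delta_pos": [4, 0, 0], "turn": 0, "jaw": -1}, {"delta_pos": [4, 0, 0], "turn": 0, "jaw": -1}, {"delta_pos": [4, 0, 0], "turn": 0, "jaw": -1}, {"delta_pos": [4, 0, 0], "turn": 0, "jaw": -1}, {"delta_pos": [4, 0, 0], "turn": 0, "jaw": -1}, {"delta_pos": [4, 0, 0], "turn": 0, "jaw": -1}]}}

```text
time: 5.4
tool_pos: [0.5788, -0.2077, 0.2217]
tcp_rot: [-2.179, -2.263, -0.0]
wrist_force: [0.1, -1.3, 3.4]
width: 0.001
grip_force: 1.6
```

```bash
python3 w.py|sed -n 2,5p
```

```text
t 5.4 tcp [ 0.5788 -0.2077  0.2217] toolx head 92.17 z [-2.e-04  5.e-04 -1.e+00] F [ 0.14 -1.28  3.42] 0.0010642293960998086
bar 1 delta tool mm [-29.3   1.1  -3.4]
bar 2 delta tool mm [ 4.7  0.8 -3.3]
bar 3 delta tool mm [38.7  0.4 -3.3]
```

Going well. I'll continue the sweep.

>>> {"op": "drive_tool", "data": {"increments": [{"delta_pos": [4, 0, 0], "turn": 0, "jaw": -1}, {"delta_pos": [4, 0, 0], "turn": 0, "jaw": -1}, {"delta_pos": [4, 0, 0], "turn": 0, "jaw": -1}, {"delta_pos": [4, 0, 0], "turn": 0, "jaw": -1}, {"delta_pos": [4, 0, 0], "turn": 0, "jaw": -1}, {"delta_pos": [4, 0, 0], "turn": 0, "jaw": -1}, {"delta_pos": [4, 0, 0], "turn": 0, "jaw": -1}, {"delta_pos": [4, 0, 0], "turn": 0, "jaw": -1}]}}

```text
time: 6.07
tool_pos: [0.5777, -0.1758, 0.2218]
tcp_rot: [-2.179, -2.263, -0.001]
wrist_force: [-0.0, -2.1, 2.8]
width: 0.002
grip_force: 1.6
```

>>> {"op": "drive_tool", "data": {"increments": [{"delta_pos": [4, 0, 0], "turn": 0, "jaw": -1}, {"delta_pos": [4, 0, 0], "turn": 0, "jaw": -1}, {"delta_pos": [4, 0, 0], "turn": 0, "jaw": -1}, {"delta_pos": [4, 0, 0], "turn": 0, "jaw": -1}, {"delta_pos": [4, 0, 0], "turn": 0, "jaw": -1}, {"delta_pos": [4, 0, 0], "turn": 0, "jaw": -1}, {"delta_pos": [4, 0, 0], "turn": 0, "jaw": -1}, {"delta_pos": [4, 0, 0], "turn": 0, "jaw": -1}]}}

```text
time: 6.73
tool_pos: [0.5766, -0.144, 0.2219]
tcp_rot: [2.179, 2.263, 0.001]
wrist_force: [0.8, -1.9, 2.7]
width: -0.001
grip_force: 1.5
```

```bash
python3 w.py|sed -n 2,8p;python3 - <<'E'
from h import *
c=bot.read_camera('scene')
im=np.array(c['pixels'])[140:250,215:345,::-1];cv2.imwrite('pics/s2.png',cv2.resize(im,None,fx=5,fy=5,interpolation=2))
E
```

```text
t 6.7333 tcp [ 0.5766 -0.144   0.2219] toolx head 92.16 z [ 5.e-04  2.e-04 -1.e+00] F [ 0.83 -1.93  2.71] -0.0012561816690885765
bar 1 delta tool mm [-93.    0.9  -3.1]
bar 2 delta tool mm [-59.    0.6  -3.1]
bar 3 delta tool mm [-25.    0.3  -3.1]
bar 4 delta tool mm [ 9.  -0.1 -3.1]
bar 5 delta tool mm [43.  -0.4 -3.1]
bar 6 delta tool mm [77.  -0.8 -3.1]
```

View pics/s2.png

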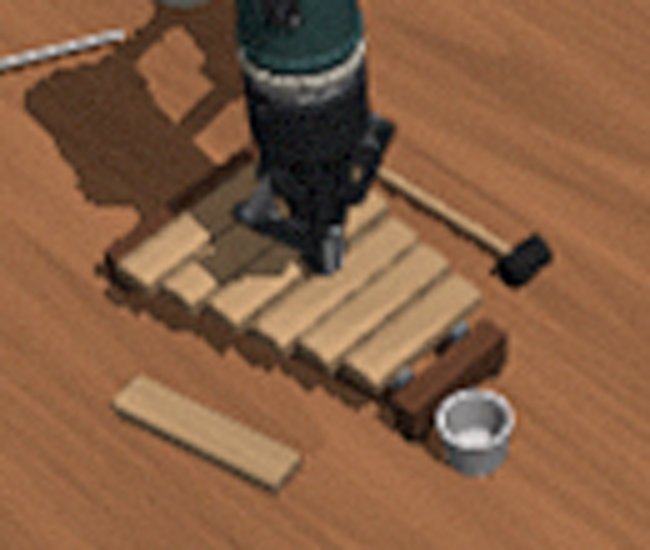

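The fingertips are on bar 4, at about (322,265) in the crop. The xylophone has not moved: its end block and the cup are where they were. I'll sweep to bar 6 and then lift.

>>> {"op": "drive_tool", "data": {"increments": [{"delta_pos": [4, 0, 0], "turn": 0, "jaw": -1}, {"delta_pos": [4, 0, 0], "turn": 0, "jaw": -1}, {"delta_pos": [4, 0, 0], "turn": 0, "jaw": -1}, {"delta_pos": [4, 0, 0], "turn": 0, "jaw": -1}, {"delta_pos": [4, 0, 0], "turn": 0, "jaw": -1}, {"delta_pos": [4, 0, 0], "turn": 0, "jaw": -1}, {"delta_pos": [4, 0, 0], "turn": 0, "jaw": -1}, {"delta_pos": [4, 0, 0], "turn": 0, "jaw": -1}]}}

```text
time: 7.45
tool_pos: [0.5755, -0.1122, 0.222]
tcp_rot: [2.178, 2.263, 0.0]
wrist_force: [0.6, -2.2, 4.2]
width: -0.001
grip_force: 1.9
```

>>> {"op": "drive_tool", "data": {"increments": [{"delta_pos": [4, 0, 0], "turn": 0, "jaw": -1}, {"delta_pos": [4, 0, 0], "turn": 0, "jaw": -1}, {"delta_pos": [4, 0, 0], "turn": 0, "jaw": -1}, {"delta_pos": [4, 0, 0], "turn": 0, "jaw": -1}, {"delta_pos": [4, 0, 0], "turn": 0, "jaw": -1}, {"delta_pos": [4, 0, 0], "turn": 0, "jaw": -1}, {"delta_pos": [4, 0, 0], "turn": 0, "jaw": -1}, {"delta_pos": [4, 0, 0], "turn": 0, "jaw": -1}]}}

```text
time: 8.12
tool_pos: [0.5742, -0.0803, 0.222]
tcp_rot: [2.178, 2.263, -0.0]
wrist_force: [0.2, -5.8, 4.9]
width: -0.002
grip_force: 3.4
```

>>> {"op": "drive_tool", "data": {"increments": [{"delta_pos": [4, 0, 0], "turn": 0, "jaw": -1}, {"delta_pos": [4, 0, 0], "turn": 0, "jaw": -1}, {"delta_pos": [4, 0, 0], "turn": 0, "jaw": -1}, {"delta_pos": [1, 0, 0], "turn": 0, "jaw": -1}, {"delta_pos": [0, 0, 0], "turn": 0, "jaw": -1}, {"delta_pos": [0, 0, 0], "turn": 0, "jaw": -1}]}}

```text
time: 8.62
tool_pos: [0.5734, -0.0667, 0.2215]
tcp_rot: [-2.178, -2.262, -0.001]
wrist_force: [-0.1, 1.8, 3.1]
width: 0.001
grip_force: 1.7
```

```bash
python3 w.py|sed -n '2p;8p'
```

```text
t 8.6167 tcp [ 0.5734 -0.0667  0.2215] toolx head 92.17 z [-6.0e-04  1.3e-03 -1.0e+00] F [-0.09  1.82  3.12] 0.0008632367450247867
bar 6 delta tool mm [-0.3 -0.5 -3.5]
```

>>> {"op": "drive_tool", "data": {"increments": [{"delta_pos": [0, 0, -5], "turn": 0, "jaw": -1}, {"delta_pos": [0, 0, -15], "turn": 0, "jaw": -1}, {"delta_pos": [0, 0, -25], "turn": 0, "jaw": -1}, {"delta_pos": [0, 0, -25], "turn": 0, "jaw": -1}, {"delta_pos": [0, 0, -25], "turn": 0, "jaw": -1}, {"delta_pos": [0, 0, -15], "turn": 0, "jaw": -1}, {"delta_pos": [0, 0, 0], "turn": 0, "jaw": -1}, {"delta_pos": [0, 0, 0], "turn": 0, "jaw": -1}]}}

```text
time: 9.28
tool_pos: [0.5736, -0.0674, 0.3321]
tcp_rot: [2.178, 2.263, 0.001]
wrist_force: [-0.8, -0.1, -0.7]
width: 0.0
grip_force: 0.0
```

```bash
python3 - <<'E'
from h import *
c=bot.read_camera('scene')
im=np.array(c['pixels'])[140:250,215:345,::-1];cv2.imwrite('pics/s3.png',cv2.resize(im,None,fx=5,fy=5,interpolation=2))
E
```

```text
(no output)
```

View pics/s3.png

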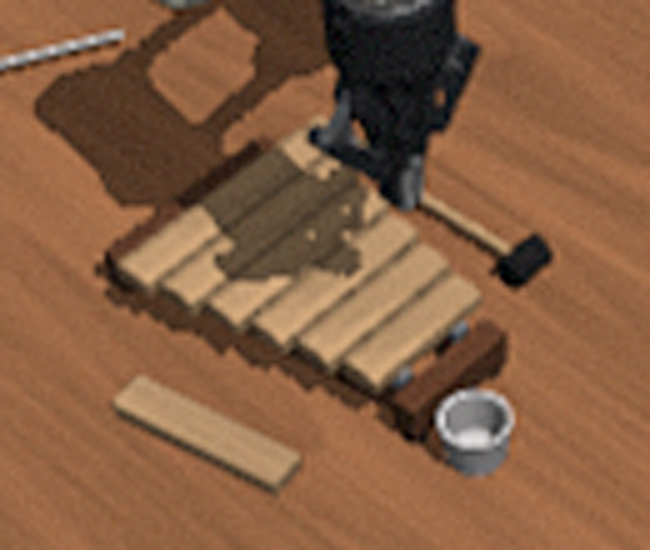

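The hand is clear, at about (400,195) in the crop. The bars are level and nothing has shifted.

```bash
python3 -c "
from workcell import bot
print(bot.finish_job())"
```

```text
the job is handed in; nothing more can be done
None
```

I swept the closed fingertips from bar 1 to bar 6 with a dip of about 3 mm, judged from height and wrist force (highest reading about 7.6 N), lifted the hand clear with nothing visibly shifted, and handed the job in at about 9.3 s; no verdict was returned.

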